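# Push a sunken cuvette out of its cell holder

## Robot

A 7-joint arm with a two-finger parallel gripper is mounted at the origin on a cart in front of the work surface, level with it; the furniture and walls round the work are solid. World frame = base frame: x ahead of the robot, y to its left, z up, the work surface at z = 0. Lengths are in m, angles in rad, forces in N, time in s.
With the tool pointing down it reaches from about 0.35 to 0.9 m from the base axis. Payload 7.2 kg.
Tool frame: the origin (TCP) lies on the centre line of the jaws, within the pads' length; the fingertips stand 22 mm ahead of it and the grasp point (between the pads) lies 3 mm ahead of it (bot.tcp_to_tips is the distance from the TCP to the fingertips, in m); z points along the fingers, y is the line along which they close (so a half turn about z gives the same grasp; the last joint's range is limited). The gripper opens to 88 mm and grips with 3 to 60 N. Pads are 20 mm wide; open, the fingers measure 115 mm over their backs; the gripper's body (75 mm by 178 mm) begins 61 mm behind the grasp point.
Start: joints at [-1.251, 0.411, -0.013, 1.596, 0.006, 1.134, -0.082], TCP at [0.236, 0.579, 0.245] pointing down, gripper open.
Joint ranges: [-2.95, 2.95], [-0.29, 1.99], [-1.47, 1.44], [0.14, 2.54], [-1.03, 4.17], [0.13, 1.85], [-2.86, 2.86]. Speed limits (rad/s): [2.39, 2.39, 3.01, 3.01, 3.14, 3.14, 3.14].

## Interface

Orientations are given as a unit quaternion [w, x, y, z].
In Python, from station import bot gives the robot as it stands.
- The arm moves only by the shell command python3 -m handwheel 'ROWS' [FORCE]. ROWS is JSON, a list of rows, each an object of numbers: "tx", "ty", "tz": the shift along the world's x, y, z in m; "wx", "wy", "wz": the turn, a rotation vector about the world's x, y, z in rad; "gripper": the opening in per cent of the stroke, from 0 (shut) to 100 (fully open). A call has 1 to 12 rows; each row shifts and turns the commanded pose from where the row before left it; what a row does not reach is not made up. A row lasts 1/10 s, in which the tool goes at most 50 mm and 8.59 degrees, less where a joint would pass 70% of its speed; a pose out of reach is approached as far as the arm can. A call with a gripper value outside its range is refused whole. The fingers move at their own pace and stop on an object; FORCE is the grip in N (left out, the last holds). Time passes only in rows, so rows that do not move let the fingers close. It gives the time, the measured TCP pose, the force, the opening and the grip force at its end, in the units of the state.
- bot.read_state(): the state, without advancing time (a new reading comes with each control period).
- bot.read_camera(name): name is "side" or "top"; returns a dict with "pixels" (480x640x3 uint8, red, green, blue), "z_map" (480x640 float32, m along the optical axis (not along the pixel's ray), 0 where there is no reading), "fovy" (degrees; the focal length in pixels is half the picture's height over the tangent of half this angle, whatever the lens; pixels are square), "cx", "cy" (the principal point, pixels), "distortion" ([k1, k2, p1, p2, k3] as OpenCV has them; the pictures are not rectified), "rvec" (rotation vector, rad) and "tvec" (3), from world to camera coordinates, as OpenCV has them. Camera axes: x right, y down, z forward; pixel columns grow to the right and rows downward; lengths in m; the calibration is good to about 2 mm. A picture is of the moment at which its call begins.
- bot.finish_job(): hands the job in; it is judged then, once.
Trained networks look in a picture, given as the dict that the camera call returned (one of the last four; its "shot" number tells which), for a name from the list of things; names that differ only in an ending like _2 or _b are one class to them, and where a whole thing is asked for, a point or a joint stands for the part that bears it (a point fixed in the world has none). Each returns a list of dicts, best first, with "conf" (0 to 1); they miss things now and then, are a little off and sometimes report something else, mostly with a low value. They report only what shows in the picture. A call takes as long as a camera call. They do not tell look-alikes from the thing itself.
- bot.trace(picture, label): "pixels" (480x640 bool, what is visible of it) and "bbox" ([left, top, right, bottom] in pixels, round what is visible of it).
The state is a dict: "time_s": time; "joints": joint angles; "qd": joint speeds; "joint_efforts": joint torques, N m; "position": TCP position; "orientation": TCP orientation; "force": force on the tool from outside, world axes, zero at the start; "wrist_torque": the same for the moment, N m; "gripper_width": finger opening in m; "finger_force": force on a finger pad.
Only numpy, scipy, OpenCV 4.12 (cv2) and the standard library are available. Lean on these libraries where they do the work, as an engineer would, in place of code of your own. Each camera call takes 0.05 s, during which the arm holds its last target. There are 200 camera calls.

## Task

A glass cuvette has slid right down into the deep well of the cell holder and cannot be gripped from above. Lower the holder over the pin of the push-out stand, so that the pin enters the hole in its underside (the pin is clamped somewhere along its slot: feel for it, do not force it), and press the holder gently down until it sits on the stand's two rails and the pin has pushed the cuvette up. Leave the holder there, take the cuvette out by its top with a light grip and stand it upright, fully down, in one of the two free places of the cuvette rack, disturbing nothing else.

Things in the scene. Friction and masses are not known exactly. Their poses are not given: they have to be found in the camera images.
- stand: push-out stand, screwed down: grey base plate 110 (x) x 80 (y) x 8 mm, origin at the centre of its underside. Two steel rails on it, along x, 96 long, 11 wide, 8 high, at y = +16 and -16 mm, are the seat for the holder, tops 16 mm above the origin. Between them, at y = 0, a slot along x with the upright pin.
- slot (a point): middle of the stand's slot, at rail-top height (16 mm over the origin). Flat-ended round steel pin, 6 mm thick, stands in the slot, tip 28 mm above this point; hex nut at its foot, below the rail tops. It is clamped anywhere from x = -13 to +13 mm of this point, y = 0; where is NOT reported and differs each time: feel or look for it. It gives only above 80 N.
- holder: cell holder: loose aluminium block, 60 (x) x 40 (y) mm, 55 mm high, 0.24 to 0.39 kg; origin: centre of its underside, z up. Grip it across its plain +x and -x faces, 60 mm apart (gripped across y it pivots when pushed off-centre); two brass hose barbs stick 12 mm out of its +y face, below z = 18 mm. Keep its push on the pin and rails below 40 N.
- well (a point): middle of the mouth of the holder's square well, 55 mm above its origin. The well (14 in x, 14.8 mm in y) ends on a floor 6 mm thick with a rectangular through hole, 8 (x) x 11 mm (y), at the holder's origin. A leaf spring in its +y wall presses on the cuvette 17 mm above the underside: sliding it up takes some 5 to 20 N over the first 12 mm; higher up it is loose and only the pin carries it.
- cuvette: the glass cuvette to be pushed out: 12.5 x 12.5 mm, 45 mm high, 12 g; origin: centre of its underside, z up. At first it stands on the floor of the well, 1.1 mm off its middle towards -y, its top 4 mm below the rim. With the holder down on the rails over the pin, its top is 18 mm above the rim. Grip it with about 10 N, never above 25 N.
- rack: white cuvette rack, fixed: 42 (x) x 124 (y) mm, 26 mm high; origin: centre of its underside. Four square places in a row along its y axis, at y = -42, -14, +14, +42 mm, each 15 x 15 mm and 20 mm deep, sides along x and y. The two end places are taken, the two middle ones are free.
- place_2 (a point): middle of the floor of the free place at y = -14 mm in the rack (6 mm above the worktop)
- place_3 (a point): middle of the floor of the free place at y = +14 mm in the rack (6 mm above the worktop)
- cuvette_plain: another cuvette, open, 12.5 x 12.5 x 45 mm, standing in one end place of the rack; origin: centre of its underside. To be left alone.
- cuvette_capped: another cuvette, with a cap, 13 x 13 x 49 mm, standing in the other end place of the rack; origin: centre of its underside. To be left alone.
- waste_beaker: glass beaker, 66 x 71 x 86 mm; origin: centre of its underside. To be left alone.
- cuvette_box: closed dark cuvette case, 52 x 90 x 28 mm; origin: centre of its underside. To be left alone.
- tweezers: steel forceps lying on the worktop, 125 (x) x 14 x 11 mm; origin: centre of their underside. To be left alone.
Mind the look-alikes: they are no part of the job. Of the things like the rack, leave any that is purple or yellow; of the rest the larger one is meant.

How it is judged:
By the outcome, as a careful person would: the job done as asked, in the order asked, and still so for the second after the job is handed in, with the robot touching nothing.
It also fails if it takes over 67 s, if anything falls off the work surface, if the arm or the gripper's body presses on something with over 40 N, if the wrist force passes 120 N, or if a joint passes its speed limit or range.

## Working session

There is one attempt and no reset: what is moved stays moved. The work goes in short steps, Python scripts to look and compute and a shell command to move; the robot and the scene stay as the last step left them, time stands still between calls to the robot, and variables do not carry over. Pictures are saved under pics/ and viewed, at most 10 in all, crops included, and the job is handed in when it is done.

```bash
mkdir -p pics
cat > h.py <<'E'
import numpy as np, cv2
from station import bot
def K(p):
    f=240/np.tan(np.radians(p["fovy"])/2); return np.array([[f,0,p["cx"]],[0,f,p["cy"]],[0,0,1.]])
def world(p):
    v,u=np.mgrid[0:480,0:640]; uv=np.stack([u,v],-1).reshape(-1,1,2).astype(np.float64)
    n=cv2.undistortPoints(uv,K(p),np.array(p["distortion"],float)).reshape(480,640,2)
    z=p["z_map"].astype(float); c=np.dstack([n[...,0]*z,n[...,1]*z,z])
    R=cv2.Rodrigues(np.array(p["rvec"],float))[0]
    w=(c-np.array(p["tvec"]).reshape(3))@R; w[z==0]=np.nan; return w
def rect(pts):
    (c,s,a)=cv2.minAreaRect(pts.astype(np.float32)*1000); return np.round(c,1),np.round(s,1),round(a,1)
E
python3 - <<'E'
from h import *
for n in ("top","side"):
    p=bot.read_camera(n); cv2.imwrite(f"pics/{n}0.png",p["pixels"][...,::-1]); w=world(p)
    R=cv2.Rodrigues(np.array(p["rvec"],float))[0]; print(n,"cam at",-R.T@np.array(p["tvec"]).reshape(3),p["fovy"])
    for l in ("holder","stand","rack","cuvette","waste_beaker","cuvette_box","tweezers"):
        for d in bot.trace(p,l)[:4]:
            q=w[d["pixels"]]; q=q[~np.isnan(q).any(1)]
            if len(q)<8: continue
            zt=np.percentile(q[:,2],97); t=q[(q[:,2]>zt-.006)]
            print(l,round(d["conf"],2),d["bbox"],"ztop",round(zt,4),"top rect",*rect(t[:,:2]),"all",*rect(q[:,:2]))
s=bot.read_state();print(s)
E
```

```text
top cam at [0.3803686  0.16554083 1.10682987] 47.968742050170626
holder 0.97 [252.2, 266.0, 281.2, 298.7] ztop 0.0583 top rect [448.2 244.9] [40.6 60.2] 69.3 all [449.9 249.3] [50.5 60.8] 68.0
stand 0.64 [359.3, 233.9, 405.5, 292.9] ztop 0.0181 top rect [490.7   9.5] [ 71.8 102.3] 75.9 all [494.1   9.9] [ 82.8 113.9] 74.4
stand 0.36 [249.7, 264.3, 280.3, 301.1] ztop 0.0584 top rect [448.3 244.9] [40.3 60.4] 68.3 all [450.2 249.8] [51.1 60.6] 69.1
stand 0.18 [267.2, 218.1, 276.5, 223.2] ztop 0.0524 top rect [574.2 230.6] [11.9 12.1] 87.5 all [574.1 229.7] [12.2 12.2] 76.1
rack 0.98 [157.8, 243.0, 223.3, 292.1] ztop 0.0293 top rect [483.4 404.3] [123.5  42.5] 61.6 all [484.5 405.8] [127.   51.7] 61.6
rack 0.95 [348.1, 171.7, 387.9, 198.8] ztop 0.0199 top rect [652.6  36.1] [82.4 26.9] 64.1 all [654.8  34.7] [82.5 34. ] 62.8
rack 0.91 [263.8, 207.2, 325.6, 245.3] ztop 0.0298 top rect [564.9 189.2] [124.1  42.7] 76.7 all [566.8 190.7] [128.4  53.3] 76.4
rack 0.83 [289.9, 158.4, 329.5, 178.4] ztop 0.0214 top rect [689.1 155.1] [84.4 29.7] 77.3 all [689.5 155.1] [85.1 30.8] 79.3
cuvette 0.
[... 2476 characters left out ...]
831, -0.0126991 ,  1.59621808,  0.00555877,
        1.13432612, -0.08220418]), 'qd': array([-1.47917725e-03, -5.86598414e-04, -7.01845088e-04, -4.71661051e-04,
       -1.90467448e-05,  4.56396050e-04, -5.61194781e-04]), 'joint_efforts': array([ 3.27736370e-04, -5.87673676e+01,  6.40740730e-01, -2.91373855e+01,
       -5.36446727e-02,  1.01615628e-02,  2.51317840e-05]), 'position': array([0.23633335, 0.578579  , 0.24468453]), 'orientation': array([-1.54501285e-05,  1.92687607e-01,  9.81260152e-01,  2.47195021e-05]), 'force': array([-1.16703428,  0.12968446, -0.37563834]), 'wrist_torque': array([ 0.02361316, -0.02945901, -0.00885514]), 'finger_force': 0.0, 'gripper_width': 0.08778254985242447}
```

Run:
```python
import cv2,numpy as np
a=cv2.imread("pics/top0.png")[150:340,140:490]; b=cv2.imread("pics/side0.png")[140:400,200:400]
cv2.imwrite("pics/topc.png",cv2.resize(a,None,fx=2.28,fy=2.28,interpolation=cv2.INTER_CUBIC))
cv2.imwrite("pics/sidec.png",cv2.resize(b,None,fx=2.3,fy=2.3,interpolation=cv2.INTER_CUBIC))
```

```text
(no output)
```

View pics/topc.png

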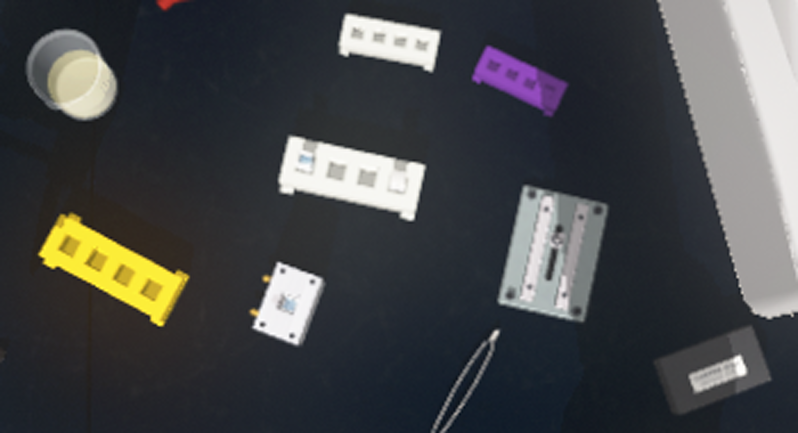

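View pics/sidec.png

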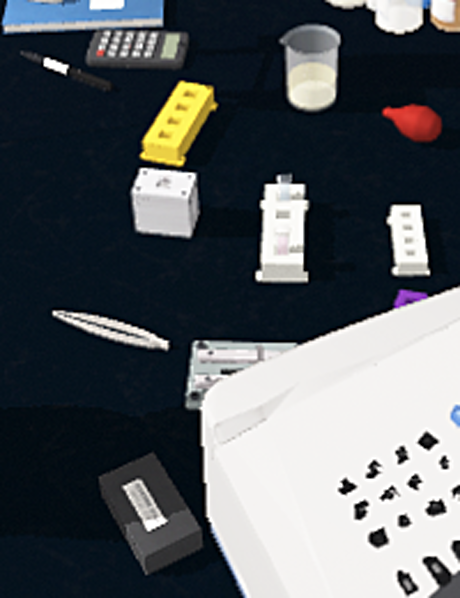

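Run:
```python
from h import *
p=bot.read_camera("top"); w=world(p); np.save("w0.npy",w)
z=w[...,2]
print("table z",np.nanmedian(z[260:330,330:350]))
# white object
m=np.zeros((480,640),bool); m[150:290,435:495]=1
q=w[m]; q=q[q[:,2]>.06]; print("white obj", len(q), np.percentile(q,[1,50,99],axis=0).round(3))
v,u=np.where(m&(z>.06)); print("tall at y>-.15:",q[q[:,1]>-.12].shape, q[:,1].max())
# stand region
m=np.zeros_like(m); m[232:294,357:408]=1
for name,lo,hi in(("plate",.007,.0145),("rails",.0155,.022),("pin",.026,.06)):
    k=m&(z>lo)&(z<hi); k=k&(np.hypot(w[...,0]-.492,w[...,1]-.01)<.07); q=w[k]; print(name,len(q),rect(q[:,:2]),q.mean(0).round(4))
    if name=="pin": print(q.round(4)); print(np.argwhere(k)[:,::-1].tolist())
for c in ((382,250),):
    print((z[244:262,376:394]*1000).round(0).astype(int))
cv2.imwrite("pics/stand.png",cv2.resize(p["pixels"][225:300,350:415,::-1],None,fx=8,fy=8,interpolation=cv2.INTER_CUBIC))
```

```text
table z -0.0003184447074257411
white obj 6194 [[ 0.432 -0.163  0.063]
 [ 0.574 -0.135  0.183]
 [ 0.684 -0.095  0.227]]
tall at y>-.15: (1693, 3) -0.09081232701569578
plate 1131 (array([492.2,  10.6]), array([ 80.5, 111.3]), 75.7) [0.4914 0.0106 0.0097]
rails 255 (array([494. ,  12.5]), array([50.7, 95.9]), 78.2) [0.4933 0.01   0.0172]
pin 11 (array([504.4,   6.9]), array([4.2, 5.4]), 46.9) [0.504  0.0076 0.04  ]
[[0.5059 0.0084 0.0421]
 [0.5058 0.0065 0.0428]
 [0.5058 0.0045 0.043 ]
 [0.505  0.0092 0.0333]
 [0.5037 0.0087 0.0437]
 [0.5037 0.0067 0.0436]
 [0.5035 0.0048 0.0447]
 [0.5038 0.0103 0.0263]
 [0.503  0.0092 0.0331]
 [0.502  0.0084 0.0412]
 [0.5015 0.0071 0.0458]]
[[385, 252], [386, 252], [387, 252], [384, 253], [385, 253], [386, 253], [387, 253], [383, 254], [384, 254], [385, 254], [386, 254]]
[[                  19                   14                   17
                    15                   16                    8
                     9                    7                   10
                     8                    5                   12
                    12    
[... 6113 characters left out ...]
       12                    7                    8
                    10                    7                    4
                    14                   15                   16
                    14                   17                   15]
 [                  16                   18                    8
                     9                    7                    9
                     9                    7                    9
                     9                   10                    6
                    18                   18                   15
                    16                   16                   14]]<stdin>:15: RuntimeWarning: invalid value encountered in cast
```

View pics/stand.png

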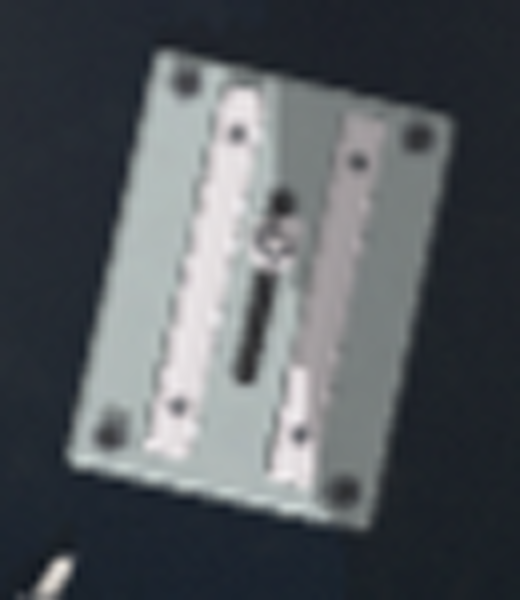

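```bash
R='x'; python3 -m handwheel '[{"tx":0.018,"ty":-0.028,"wz":-0.12},{"tx":0.018,"ty":-0.028,"wz":-0.12},{"tx":0.018,"ty":-0.028,"wz":-0.12},{"tx":0.018,"ty":-0.028,"wz":-0.12},{"tx":0.018,"ty":-0.028,"wz":-0.12},{"tx":0.018,"ty":-0.028,"wz":-0.12},{"tx":0.018,"ty":-0.028,"wz":-0.12},{"tx":0.018,"ty":-0.028,"wz":-0.12},{"tx":0.018,"ty":-0.028,"wz":-0.12},{"tx":0.018,"ty":-0.028,"wz":-0.12},{"tx":0.018,"ty":-0.028,"wz":-0.12},{"gripper":100}]'
```

```text
invalid input at $[0]: expected keys tx, ty, tz, wx, wy, wz, gripper
```

```bash
python3 -m handwheel '[{"tx":0.018,"ty":-0.028,"tz":0,"wx":0,"wy":0,"wz":-0.12,"gripper":100},{"tx":0.018,"ty":-0.028,"tz":0,"wx":0,"wy":0,"wz":-0.12,"gripper":100},{"tx":0.018,"ty":-0.028,"tz":0,"wx":0,"wy":0,"wz":-0.12,"gripper":100},{"tx":0.018,"ty":-0.028,"tz":0,"wx":0,"wy":0,"wz":-0.12,"gripper":100},{"tx":0.018,"ty":-0.028,"tz":0,"wx":0,"wy":0,"wz":-0.12,"gripper":100},{"tx":0.018,"ty":-0.028,"tz":0,"wx":0,"wy":0,"wz":-0.12,"gripper":100},{"tx":0.018,"ty":-0.028,"tz":0,"wx":0,"wy":0,"wz":-0.12,"gripper":100},{"tx":0.018,"ty":-0.028,"tz":0,"wx":0,"wy":0,"wz":-0.12,"gripper":100},{"tx":0.018,"ty":-0.028,"tz":0,"wx":0,"wy":0,"wz":-0.12,"gripper":100},{"tx":0.018,"ty":-0.028,"tz":0,"wx":0,"wy":0,"wz":-0.12,"gripper":100},{"tx":0.014,"ty":-0.026,"tz":0,"wx":0,"wy":0,"wz":-0.12,"gripper":100},{"tx":0,"ty":0,"tz":0,"wx":0,"wy":0,"wz":0,"gripper":100}]'
cat >> h.py <<'E'
def st():
    s=bot.read_state(); w,x,y,z=s["orientation"]
    from scipy.spatial.transform import Rotation as Ro
    M=Ro.from_quat([x,y,z,w]).as_matrix()
    print("t",s["time_s"],"pos",(s["position"]*1000).round(1),"yaw_y",round(np.degrees(np.arctan2(M[1,1],M[0,1])),2),"tilt",M[:2,2].round(4),"F",s["force"].round(1),"T",s["wrist_torque"].round(2),"w",round(s["gripper_width"]*1000,2),"ff",round(float(s["finger_force"]),1))
    return s,M
E
python3 -c "
from h import *
st()"
```

```text
time_s: 2.05
position: [0.4325, 0.2686, 0.2451]
orientation: [0.001, 0.757, 0.653, 0.0]
force: [-0.5, 0.0, 0.0]
gripper_width: 0.0874
finger_force: 0.0
t 2.05 pos [432.5 268.6 245.1] yaw_y -8.4 tilt [ 0.0013 -0.0008] F [-0.5  0.   0. ] T [-0.1   0.07 -0.03] w 87.38 ff 0.0
```

```bash
python3 -m handwheel '[{"tx":0.005,"ty":-0.008,"tz":-0.02,"wx":0,"wy":0,"wz":-0.073,"gripper":100},{"tx":0.005,"ty":-0.008,"tz":-0.025,"wx":0,"wy":0,"wz":-0.073,"gripper":100},{"tx":0.0057,"ty":-0.0077,"tz":-0.03,"wx":0,"wy":0,"wz":-0.072,"gripper":100},{"tx":0,"ty":0,"tz":-0.03,"wx":0,"wy":0,"wz":0,"gripper":100},{"tx":0,"ty":0,"tz":-0.025,"wx":0,"wy":0,"wz":0,"gripper":100},{"tx":0,"ty":0,"tz":-0.02,"wx":0,"wy":0,"wz":0,"gripper":100},{"tx":0,"ty":0,"tz":-0.015,"wx":0,"wy":0,"wz":0,"gripper":100},{"tx":0,"ty":0,"tz":-0.015,"wx":0,"wy":0,"wz":0,"gripper":100},{"tx":0,"ty":0,"tz":-0.015,"wx":0,"wy":0,"wz":0,"gripper":100},{"tx":0,"ty":0,"tz":-0.008,"wx":0,"wy":0,"wz":0,"gripper":100},{"tx":0,"ty":0,"tz":0,"wx":0,"wy":0,"wz":0,"gripper":100},{"tx":0,"ty":0,"tz":0,"wx":0,"wy":0,"wz":0,"gripper":100}]'
python3 -c "
from h import *
st()
p=bot.read_camera('side');cv2.imwrite('pics/s1.png',cv2.resize(p['pixels'][150:290,200:360,::-1],None,fx=4,fy=4,interpolation=cv2.INTER_CUBIC))"
```

```text
time_s: 3.25
position: [0.4461, 0.2493, 0.0419]
orientation: [-0.0, 0.821, 0.571, 0.0]
force: [0.6, 0.0, 1.1]
gripper_width: 0.0877
finger_force: 0.0
t 3.25 pos [446.1 249.3  41.9] yaw_y -20.3 tilt [0.0001 0.0002] F [0.6 0.  1.1] T [-0.08  0.09  0.  ] w 87.69 ff 0.0
```

View pics/s1.png

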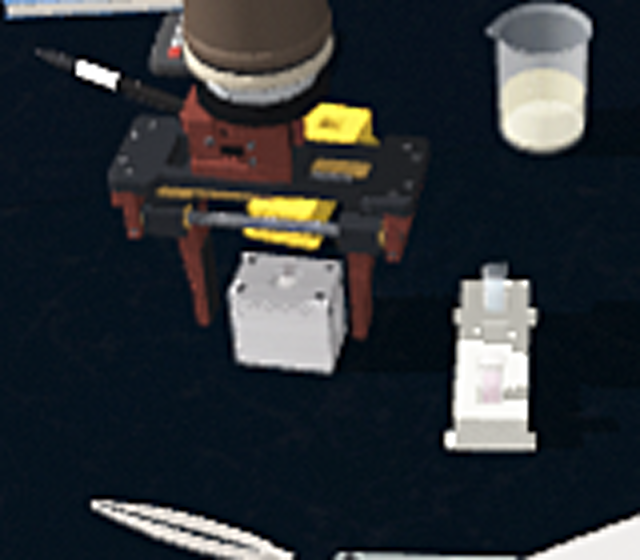

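The jaws straddle the holder (block at about pixel (288,310), fingers on either side). I'll correct the 4 mm offset and close.

```bash
python3 -m handwheel '[{"tx":0.002,"ty":-0.0044,"tz":0,"wx":0,"wy":0,"wz":-0.01,"gripper":100},{"tx":0,"ty":0,"tz":0,"wx":0,"wy":0,"wz":0,"gripper":100},{"tx":0,"ty":0,"tz":0,"wx":0,"wy":0,"wz":0,"gripper":60},{"tx":0,"ty":0,"tz":0,"wx":0,"wy":0,"wz":0,"gripper":60},{"tx":0,"ty":0,"tz":0,"wx":0,"wy":0,"wz":0,"gripper":60},{"tx":0,"ty":0,"tz":0,"wx":0,"wy":0,"wz":0,"gripper":60},{"tx":0,"ty":0,"tz":0,"wx":0,"wy":0,"wz":0,"gripper":60},{"tx":0,"ty":0,"tz":0,"wx":0,"wy":0,"wz":0,"gripper":60}]' 50
python3 -c "
from h import *
st()"
```

```text
time_s: 4.1
position: [0.4481, 0.2445, 0.0417]
orientation: [-0.0, 0.824, 0.567, 0.0]
force: [-0.1, -0.5, 1.7]
gripper_width: 0.0598
finger_force: 50.0
t 4.1 pos [448.1 244.5  41.7] yaw_y -20.91 tilt [0.0001 0.0001] F [-0.1 -0.5  1.7] T [-0.06  0.1   0.05] w 59.76 ff 50.0
```

```bash
python3 -m handwheel '[{"tx":0,"ty":0,"tz":0.01,"wx":0,"wy":0,"wz":0,"gripper":60},{"tx":0,"ty":0,"tz":0.02,"wx":0,"wy":0,"wz":0,"gripper":60},{"tx":0,"ty":0,"tz":0.02,"wx":0,"wy":0,"wz":0,"gripper":60},{"tx":0.004,"ty":-0.0165,"tz":0.02,"wx":0,"wy":0,"wz":0.015,"gripper":60},{"tx":0.007,"ty":-0.03,"tz":0,"wx":0,"wy":0,"wz":0.015,"gripper":60},{"tx":0.007,"ty":-0.03,"tz":0,"wx":0,"wy":0,"wz":0.015,"gripper":60},{"tx":0.007,"ty":-0.03,"tz":0,"wx":0,"wy":0,"wz":0.015,"gripper":60},{"tx":0.007,"ty":-0.03,"tz":0,"wx":0,"wy":0,"wz":0.015,"gripper":60},{"tx":0.007,"ty":-0.03,"tz":0,"wx":0,"wy":0,"wz":0.015,"gripper":60},{"tx":0.007,"ty":-0.03,"tz":0,"wx":0,"wy":0,"wz":0.015,"gripper":60},{"tx":0.006,"ty":-0.025,"tz":0,"wx":0,"wy":0,"wz":0.01,"gripper":60},{"tx":0.003,"ty":-0.0135,"tz":0,"wx":0,"wy":0,"wz":0,"gripper":60}]' 
python3 -m handwheel '[{"tx":0,"ty":0,"tz":0,"wx":0,"wy":0,"wz":0,"gripper":60},{"tx":0,"ty":0,"tz":0,"wx":0,"wy":0,"wz":0,"gripper":60},{"tx":0,"ty":0,"tz":0,"wx":0,"wy":0,"wz":0,"gripper":60}]' >/dev/null
python3 - <<'E'
from h import *
st()
p=bot.read_camera('side');cv2.imwrite('pics/s2.png',cv2.resize(p['pixels'][200:340,230:390,::-1],None,fx=4,fy=4,interpolation=cv2.INTER_CUBIC))
E
```

```text
time_s: 5.3
position: [0.5032, 0.007, 0.1121]
orientation: [0.0, 0.791, 0.612, -0.0]
force: [0.2, -0.4, -3.7]
gripper_width: 0.06
finger_force: 50.0
t 5.6 pos [502.7  11.2 111.6] yaw_y -14.21 tilt [-0.0005  0.0007] F [-0.8  0.7 -3. ] T [-0.02  0.06 -0.04] w 59.58 ff 50.0
```

View pics/s2.png

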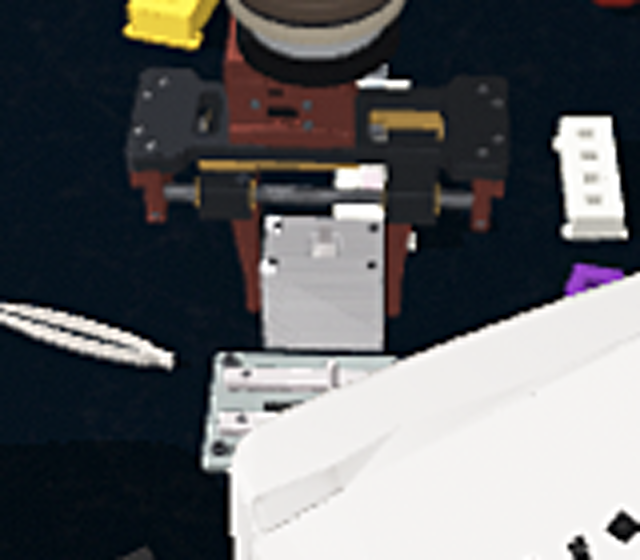

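```bash
python3 -m handwheel '[{"tx":0.0005,"ty":-0.002,"tz":-0.005,"wx":0,"wy":0,"wz":0,"gripper":60},{"tx":0.0006,"ty":-0.0022,"tz":-0.008,"wx":0,"wy":0,"wz":0,"gripper":60},{"tx":0,"ty":0,"tz":-0.007,"wx":0,"wy":0,"wz":0,"gripper":60},{"tx":0,"ty":0,"tz":0,"wx":0,"wy":0,"wz":0,"gripper":60},{"tx":0,"ty":0,"tz":0,"wx":0,"wy":0,"wz":0,"gripper":60},{"tx":0,"ty":0,"tz":0,"wx":0,"wy":0,"wz":0,"gripper":60},{"tx":0,"ty":0,"tz":0,"wx":0,"wy":0,"wz":0,"gripper":60}]'
python3 - <<'E'
from h import *
st()
p=bot.read_camera('side');w=world(p);d=bot.trace(p,'holder')[0];q=w[d['pixels']];print(d['conf'])
zt=np.nanpercentile(q[:,2],95);t=q[q[:,2]>zt-.007];print(zt,rect(t[:,:2]),len(t))
st()
E
```

```text
time_s: 6.35
position: [0.5043, 0.0053, 0.0918]
orientation: [0.0, 0.79, 0.613, 0.0]
force: [-0.9, 0.2, -3.5]
gripper_width: 0.0594
finger_force: 50.0
t 6.35 pos [504.3   5.3  91.8] yaw_y -14.32 tilt [0.0004 0.0001] F [-0.9  0.2 -3.5] T [-0.01  0.13  0.  ] w 59.39 ff 50.0
0.58
0.10779342639273219 (array([489.5, -55.2]), array([170. ,  58.3]), 76.3) 432
t 6.45 pos [504.3   5.3  91.9] yaw_y -14.32 tilt [0.0004 0.0001] F [-0.7  0.7 -2.2] T [-0.07  0.07  0.01] w 59.86 ff 50.0
```

```bash
python3 -m handwheel '[{"tx":-0.0005,"ty":0.0018,"tz":0,"wx":0,"wy":0,"wz":0,"gripper":60},{"tx":0,"ty":0,"tz":-0.002,"wx":0,"wy":0,"wz":0,"gripper":60},{"tx":0,"ty":0,"tz":-0.002,"wx":0,"wy":0,"wz":0,"gripper":60},{"tx":0,"ty":0,"tz":0,"wx":0,"wy":0,"wz":0,"gripper":60},{"tx":0,"ty":0,"tz":0,"wx":0,"wy":0,"wz":0,"gripper":60},{"tx":0,"ty":0,"tz":0,"wx":0,"wy":0,"wz":0,"gripper":60},{"tx":0,"ty":0,"tz":0,"wx":0,"wy":0,"wz":0,"gripper":60}]' 
python3 -c "
from h import *
st()"
python3 -m handwheel '[{"tx":0,"ty":0,"tz":-0.001,"wx":0,"wy":0,"wz":0,"gripper":60},{"tx":0,"ty":0,"tz":-0.001,"wx":0,"wy":0,"wz":0,"gripper":60},{"tx":0,"ty":0,"tz":-0.001,"wx":0,"wy":0,"wz":0,"gripper":60},{"tx":0,"ty":0,"tz":-0.0005,"wx":0,"wy":0,"wz":0,"gripper":60},{"tx":0,"ty":0,"tz":0,"wx":0,"wy":0,"wz":0,"gripper":60},{"tx":0,"ty":0,"tz":0,"wx":0,"wy":0,"wz":0,"gripper":60}]' 
python3 -c "
from h import *
st()"
```

```text
time_s: 7.15
position: [0.5037, 0.007, 0.0877]
orientation: [0.0, 0.79, 0.613, 0.0]
force: [0.1, 0.3, -2.7]
gripper_width: 0.06
finger_force: 50.0
t 7.15 pos [503.7   7.   87.7] yaw_y -14.33 tilt [ 0.0001 -0.    ] F [ 0.1  0.3 -2.7] T [-0.08  0.1   0.02] w 59.99 ff 50.0
time_s: 7.75
position: [0.5037, 0.0071, 0.0841]
orientation: [0.0, 0.79, 0.613, -0.0]
force: [-0.4, -0.9, -2.8]
gripper_width: 0.0597
finger_force: 50.0
t 7.75 pos [503.7   7.1  84.1] yaw_y -14.32 tilt [ 0. -0.] F [-0.4 -0.9 -2.8] T [-0.08  0.04  0.01] w 59.67 ff 50.0
```

```bash
python3 -m handwheel '[{"tx":0,"ty":0,"tz":-0.001,"wx":0,"wy":0,"wz":0,"gripper":60},{"tx":0,"ty":0,"tz":-0.001,"wx":0,"wy":0,"wz":0,"gripper":60},{"tx":0,"ty":0,"tz":-0.001,"wx":0,"wy":0,"wz":0,"gripper":60},{"tx":0,"ty":0,"tz":0,"wx":0,"wy":0,"wz":0,"gripper":60},{"tx":0,"ty":0,"tz":0,"wx":0,"wy":0,"wz":0,"gripper":60}]' 
python3 -c "
from h import *
st()"
python3 -m handwheel '[{"tx":0,"ty":0,"tz":-0.001,"wx":0,"wy":0,"wz":0,"gripper":60},{"tx":0,"ty":0,"tz":-0.001,"wx":0,"wy":0,"wz":0,"gripper":60},{"tx":0,"ty":0,"tz":0,"wx":0,"wy":0,"wz":0,"gripper":60},{"tx":0,"ty":0,"tz":0,"wx":0,"wy":0,"wz":0,"gripper":60}]' 
python3 -c "
from h import *
st()"
```

```text
time_s: 8.25
position: [0.5037, 0.0071, 0.0811]
orientation: [0.0, 0.79, 0.613, -0.0]
force: [0.3, -0.3, -2.5]
gripper_width: 0.0601
finger_force: 50.0
t 8.25 pos [503.7   7.1  81.1] yaw_y -14.33 tilt [-0. -0.] F [ 0.3 -0.3 -2.5] T [-0.05  0.06 -0.02] w 60.11 ff 50.0
time_s: 8.65
position: [0.5038, 0.0071, 0.0794]
orientation: [0.0, 0.79, 0.613, 0.0]
force: [-1.6, -0.1, 3.0]
gripper_width: 0.0599
finger_force: 50.0
t 8.65 pos [503.8   7.1  79.4] yaw_y -14.33 tilt [0.0003 0.0002] F [-1.6 -0.1  3. ] T [-0.01  0.35  0.01] w 59.9 ff 50.0
```

```bash
python3 -m handwheel '[{"tx":0,"ty":0,"tz":-0.001,"wx":0,"wy":0,"wz":0,"gripper":60},{"tx":0,"ty":0,"tz":-0.001,"wx":0,"wy":0,"wz":0,"gripper":60},{"tx":0,"ty":0,"tz":0,"wx":0,"wy":0,"wz":0,"gripper":60}]' 
python3 -c "
from h import *
st()"
python3 -m handwheel '[{"tx":0,"ty":0,"tz":-0.001,"wx":0,"wy":0,"wz":0,"gripper":60},{"tx":0,"ty":0,"tz":-0.001,"wx":0,"wy":0,"wz":0,"gripper":60},{"tx":0,"ty":0,"tz":0,"wx":0,"wy":0,"wz":0,"gripper":60}]' 
python3 -c "
from h import *
st()"
```

```text
time_s: 8.95
position: [0.5043, 0.007, 0.0776]
orientation: [0.0, 0.79, 0.613, 0.001]
force: [-0.4, -0.3, 2.9]
gripper_width: 0.0598
finger_force: 50.0
t 8.95 pos [504.3   7.   77.6] yaw_y -14.33 tilt [0.0016 0.    ] F [-0.4 -0.3  2.9] T [-0.2   0.12 -0.03] w 59.79 ff 50.0
time_s: 9.25
position: [0.5044, 0.007, 0.0757]
orientation: [0.0, 0.79, 0.613, 0.001]
force: [0.2, -1.0, 5.7]
gripper_width: 0.0599
finger_force: 50.0
t 9.25 pos [504.4   7.   75.7] yaw_y -14.33 tilt [0.0016 0.0001] F [ 0.2 -1.   5.7] T [-0.22  0.07  0.01] w 59.9 ff 50.0
```

```bash
python3 -m handwheel '[{"tx":0,"ty":0,"tz":-0.0012,"wx":0,"wy":0,"wz":0,"gripper":60},{"tx":0,"ty":0,"tz":-0.0012,"wx":0,"wy":0,"wz":0,"gripper":60},{"tx":0,"ty":0,"tz":-0.0012,"wx":0,"wy":0,"wz":0,"gripper":60},{"tx":0,"ty":0,"tz":-0.0012,"wx":0,"wy":0,"wz":0,"gripper":60},{"tx":0,"ty":0,"tz":-0.0012,"wx":0,"wy":0,"wz":0,"gripper":60}]' 
python3 -m handwheel '[{"tx":0,"ty":0,"tz":-0.0012,"wx":0,"wy":0,"wz":0,"gripper":60},{"tx":0,"ty":0,"tz":-0.0012,"wx":0,"wy":0,"wz":0,"gripper":60},{"tx":0,"ty":0,"tz":-0.0012,"wx":0,"wy":0,"wz":0,"gripper":60},{"tx":0,"ty":0,"tz":-0.0012,"wx":0,"wy":0,"wz":0,"gripper":60},{"tx":0,"ty":0,"tz":-0.0012,"wx":0,"wy":0,"wz":0,"gripper":60},{"tx":0,"ty":0,"tz":0,"wx":0,"wy":0,"wz":0,"gripper":60}]' 
python3 -c "
from h import *
st()"
```

```text
time_s: 9.75
position: [0.5045, 0.0071, 0.0699]
orientation: [0.0, 0.79, 0.613, 0.001]
force: [-1.6, -0.5, 9.0]
gripper_width: 0.0597
finger_force: 50.0
time_s: 10.35
position: [0.5036, 0.0071, 0.0628]
orientation: [0.0, 0.79, 0.613, -0.0]
force: [1.5, 0.8, -2.9]
gripper_width: 0.0596
finger_force: 50.0
t 10.35 pos [503.6   7.1  62.8] yaw_y -14.32 tilt [-0.0002 -0.0002] F [ 1.5  0.8 -2.9] T [-0.2  -0.18  0.04] w 59.56 ff 50.0
```

```bash
python3 -m handwheel '[{"tx":0,"ty":0,"tz":-0.001,"wx":0,"wy":0,"wz":0,"gripper":60},{"tx":0,"ty":0,"tz":-0.001,"wx":0,"wy":0,"wz":0,"gripper":60},{"tx":0,"ty":0,"tz":-0.001,"wx":0,"wy":0,"wz":0,"gripper":60},{"tx":0,"ty":0,"tz":-0.001,"wx":0,"wy":0,"wz":0,"gripper":60},{"tx":0,"ty":0,"tz":-0.0005,"wx":0,"wy":0,"wz":0,"gripper":60},{"tx":0,"ty":0,"tz":0,"wx":0,"wy":0,"wz":0,"gripper":60}]' 
python3 -m handwheel '[{"tx":0,"ty":0,"tz":-0.0006,"wx":0,"wy":0,"wz":0,"gripper":60},{"tx":0,"ty":0,"tz":0,"wx":0,"wy":0,"wz":0,"gripper":60},{"tx":0,"ty":0,"tz":0,"wx":0,"wy":0,"wz":0,"gripper":60}]' 
python3 -c "
from h import *
st()"
```

```text
time_s: 10.95
position: [0.5036, 0.0071, 0.0586]
orientation: [-0.0, 0.79, 0.613, -0.0]
force: [1.0, -0.6, -3.0]
gripper_width: 0.06
finger_force: 50.0
time_s: 11.25
position: [0.5037, 0.0071, 0.058]
orientation: [-0.0, 0.79, 0.613, -0.0]
force: [0.9, -0.1, -3.3]
gripper_width: 0.0595
finger_force: 50.0
t 11.25 pos [503.7   7.1  58. ] yaw_y -14.32 tilt [-0. -0.] F [ 0.9 -0.1 -3.3] T [-0.1  -0.1  -0.04] w 59.51 ff 50.0
```

```bash
for i in 1 2; do python3 -m handwheel '[{"tx":0,"ty":0,"tz":-0.0005,"wx":0,"wy":0,"wz":0,"gripper":60},{"tx":0,"ty":0,"tz":0,"wx":0,"wy":0,"wz":0,"gripper":60}]' | grep -E "pos|^force"; done
python3 -c "
from h import *
st()"
```

```text
position: [0.5036, 0.0071, 0.0577]
force: [-0.5, 0.0, -0.2]
position: [0.5037, 0.0071, 0.0577]
force: [-2.5, 0.2, 7.4]
t 11.65 pos [503.7   7.1  57.7] yaw_y -14.33 tilt [0.0001 0.0004] F [-2.5  0.2  7.4] T [-0.2   0.56 -0.02] w 59.69 ff 50.0
```

```bash
python3 -m handwheel '[{"tx":0,"ty":0,"tz":0,"wx":0,"wy":0,"wz":0,"gripper":100},{"tx":0,"ty":0,"tz":0,"wx":0,"wy":0,"wz":0,"gripper":100},{"tx":0,"ty":0,"tz":0,"wx":0,"wy":0,"wz":0,"gripper":100},{"tx":0,"ty":0,"tz":0,"wx":0,"wy":0,"wz":0,"gripper":100},{"tx":0,"ty":0,"tz":0,"wx":0,"wy":0,"wz":0,"gripper":100},{"tx":0,"ty":0,"tz":0,"wx":0,"wy":0,"wz":0,"gripper":100},{"tx":0,"ty":0,"tz":0.01,"wx":0,"wy":0,"wz":0,"gripper":100},{"tx":0,"ty":0,"tz":0.02,"wx":0,"wy":0,"wz":0,"gripper":100},{"tx":0,"ty":0,"tz":0.03,"wx":0,"wy":0,"wz":0,"gripper":100},{"tx":0,"ty":0,"tz":0.03,"wx":0,"wy":0,"wz":0,"gripper":100},{"tx":0,"ty":0,"tz":0.02,"wx":0,"wy":0,"wz":0,"gripper":100},{"tx":0,"ty":0.0,"tz":0.01,"wx":0,"wy":0,"wz":0,"gripper":100}]' 
python3 -m handwheel '[{"tx":0,"ty":0.03,"tz":0,"wx":0,"wy":0,"wz":0,"gripper":100},{"tx":0,"ty":0.03,"tz":0,"wx":0,"wy":0,"wz":0,"gripper":100},{"tx":0,"ty":0.03,"tz":0,"wx":0,"wy":0,"wz":0,"gripper":100},{"tx":0,"ty":0.03,"tz":0,"wx":0,"wy":0,"wz":0,"gripper":100},{"tx":0,"ty":0.03,"tz":0,"wx":0,"wy":0,"wz":0,"gripper":100},{"tx":0,"ty":0.03,"tz":0,"wx":0,"wy":0,"wz":0,"gripper":100},{"tx":0,"ty":0.03,"tz":0,"wx":0,"wy":0,"wz":0,"gripper":100},{"tx":0,"ty":0.02,"tz":0,"wx":0,"wy":0,"wz":0,"gripper":100}]' >/dev/null
python3 - <<'E'
from h import *
st()
ims=[]
for n in ("top","side"):
  p=bot.read_camera(n);w=world(p);np.save(n+"1.npy",w)
  for l in("holder","cuvette"):
    for d in bot.trace(p,l)[:3]:
      q=w[d['pixels']];q=q[~np.isnan(q).any(1)]
      if len(q)<8: continue
      zt=np.percentile(q[:,2],95);t=q[q[:,2]>zt-.007];print(n,l,round(d['conf'],2),d['bbox'],round(zt,4),rect(t[:,:2]),len(t))
  a=p['pixels'][...,::-1]
  ims.append(cv2.resize(a[220:300,345:445] if n=="top" else a[220:300,250:350],None,fx=4,fy=4,interpolation=cv2.INTER_CUBIC))
  m=np.hypot(w[...,0]-.5037,w[...,1]-.0071)<.022
  for lo,hi in((.060,.078),(.080,.100)):
    q=w[m&(w[...,2]>lo)&(w[...,2]<hi)]; 
    if len(q)>3: print(lo,len(q),rect(q[:,:2]),q.mean(0))
cv2.imwrite("pics/a3.png",np.hstack(ims))
E
```

```text
time_s: 12.85
position: [0.5045, 0.007, 0.1795]
orientation: [0.001, 0.79, 0.613, 0.001]
force: [-0.4, -0.1, -0.3]
gripper_width: 0.088
finger_force: 0.0
t 13.65 pos [502.9 239.4 176.7] yaw_y -14.21 tilt [-0.0008  0.0001] F [ 0.9  0.5 -0.4] T [-0.05  0.07 -0.03] w 87.85 ff 0.0
top holder 0.76 [367.7, 234.0, 398.9, 271.2] 0.0733 (array([504.1,   9.1]), array([40.8, 60.5]), 75.8) 587
top cuvette 0.59 [385.2, 250.6, 389.5, 256.0] 0.0893 (array([499.4,  15.6]), array([9.5, 3.6]), 38.9) 5
0.06 345 (array([503.7,   8.1]), array([40.7, 41.9]), 84.9) [0.50376123 0.008006   0.07081347]
0.08 22 (array([503.3,  12.2]), array([12.4, 12.3]), 77.0) [0.50305926 0.0116793  0.08825857]
side holder 0.72 [299.0, 273.8, 327.9, 304.5] 0.0739 (array([488.5, -62. ]), array([190.3,  59.6]), 77.9) 396
side holder 0.41 [240.6, 336.3, 288.5, 390.4] 0.0304 (array([ 384.8, -129.9]), array([53.5, 92.9]), 19.2) 1121
side holder 0.2 [320.1, 214.4, 326.5, 230.0] 0.0515 (array([575.8, 231.8]), array([14.7, 12.2]), 77.9) 31
side cuvette 0.65 [308.5, 269.2, 313.5, 281.4] 0.0901 (array([504.1,  10.2]), array([14.6, 10.4]), 79.1) 30
0.06 256 (array([504.3,   7.5]), array([40.4, 41.5]), 79.1) [0.50320946 0.00275921 0.07077219]
0.08 47 (array([504.2,  10.6]), array([15.5, 10.5]), 79.3) [0.50419643 0.01023584 0.08628476]
```

View pics/a3.png

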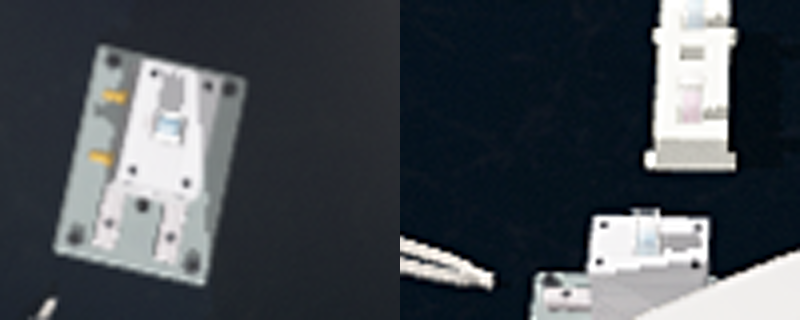

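The holder sits on the rails. The cuvette stands proud, with its top at about 89 mm, leaning slightly towards +y. I'll go back with the jaws half closed.

```bash
python3 -m handwheel '[{"tx":0,"ty":-0.02,"tz":0,"wx":0,"wy":0,"wz":0,"gripper":40},{"tx":0,"ty":-0.03,"tz":0,"wx":0,"wy":0,"wz":0,"gripper":40},{"tx":0,"ty":-0.03,"tz":0,"wx":0,"wy":0,"wz":0,"gripper":40},{"tx":0,"ty":-0.03,"tz":0,"wx":0,"wy":0,"wz":0,"gripper":40},{"tx":0,"ty":-0.03,"tz":0,"wx":0,"wy":0,"wz":0,"gripper":40},{"tx":0,"ty":-0.03,"tz":0,"wx":0,"wy":0,"wz":0,"gripper":40},{"tx":0,"ty":-0.03,"tz":-0.01,"wx":0,"wy":0,"wz":0,"gripper":40},{"tx":0,"ty":-0.02,"tz":-0.02,"wx":0,"wy":0,"wz":0,"gripper":40},{"tx":0,"ty":-0.01,"tz":-0.015,"wx":0,"wy":0,"wz":0,"gripper":40},{"tx":0,"ty":0,"tz":0,"wx":0,"wy":0,"wz":0,"gripper":40},{"tx":0,"ty":0,"tz":0,"wx":0,"wy":0,"wz":0,"gripper":40},{"tx":0,"ty":0,"tz":0,"wx":0,"wy":0,"wz":0,"gripper":40}]' 10
python3 -m handwheel '[{"tx":0,"ty":0,"tz":0,"wx":0,"wy":0,"wz":0,"gripper":40},{"tx":0,"ty":0,"tz":0,"wx":0,"wy":0,"wz":0,"gripper":40},{"tx":0,"ty":0,"tz":0,"wx":0,"wy":0,"wz":0,"gripper":40}]' >/dev/null
python3 -c "
from h import *
st()"
```

```text
time_s: 15.15
position: [0.5041, 0.0076, 0.1329]
orientation: [0.0, 0.79, 0.614, 0.001]
force: [0.5, 0.1, 0.1]
gripper_width: 0.035
finger_force: 0.0
t 15.45 pos [503.8   7.6 132.4] yaw_y -14.28 tilt [0.0006 0.0002] F [-0.1  0.2 -0.1] T [-0.04  0.07  0.01] w 35.37 ff 0.0
```

```bash
python3 -m handwheel '[{"tx":0,"ty":0.0019,"tz":-0.005,"wx":0,"wy":0,"wz":0,"gripper":40},{"tx":0,"ty":0,"tz":-0.01,"wx":0,"wy":0,"wz":0,"gripper":40},{"tx":0,"ty":0,"tz":-0.01,"wx":0,"wy":0,"wz":0,"gripper":40},{"tx":0,"ty":0,"tz":-0.007,"wx":0,"wy":0,"wz":0,"gripper":40},{"tx":0,"ty":0,"tz":-0.004,"wx":0,"wy":0,"wz":0,"gripper":40},{"tx":0,"ty":0,"tz":0,"wx":0,"wy":0,"wz":0,"gripper":40},{"tx":0,"ty":0,"tz":0,"wx":0,"wy":0,"wz":0,"gripper":40}]'
python3 -c "
from h import *
st()"
python3 -m handwheel '[{"tx":0,"ty":0,"tz":-0.0008,"wx":0,"wy":0,"wz":0,"gripper":40},{"tx":0,"ty":0,"tz":0,"wx":0,"wy":0,"wz":0,"gripper":30},{"tx":0,"ty":0,"tz":0,"wx":0,"wy":0,"wz":0,"gripper":22},{"tx":0,"ty":0,"tz":0,"wx":0,"wy":0,"wz":0,"gripper":18},{"tx":0,"ty":0,"tz":0,"wx":0,"wy":0,"wz":0,"gripper":16},{"tx":0,"ty":0,"tz":0,"wx":0,"wy":0,"wz":0,"gripper":14},{"tx":0,"ty":0,"tz":0,"wx":0,"wy":0,"wz":0,"gripper":8},{"tx":0,"ty":0,"tz":0,"wx":0,"wy":0,"wz":0,"gripper":8},{"tx":0,"ty":0,"tz":0,"wx":0,"wy":0,"wz":0,"gripper":8},{"tx":0,"ty":0,"tz":0,"wx":0,"wy":0,"wz":0,"gripper":8}]' 10
python3 -c "
from h import *
st()"
```

```text
time_s: 16.15
position: [0.5037, 0.0088, 0.096]
orientation: [0.0, 0.79, 0.613, -0.0]
force: [-0.5, -0.7, 0.1]
gripper_width: 0.0352
finger_force: 0.0
t 16.15 pos [503.7   8.8  96. ] yaw_y -14.34 tilt [-0.0001 -0.0001] F [-0.5 -0.7  0.1] T [-0.01  0.07 -0.02] w 35.19 ff 0.0
time_s: 17.15
position: [0.5037, 0.009, 0.0953]
orientation: [0.0, 0.79, 0.613, 0.0]
force: [0.1, 0.4, 0.3]
gripper_width: 0.0122
finger_force: 10.0
t 17.15 pos [503.7   9.   95.3] yaw_y -14.32 tilt [ 0.0001 -0.    ] F [0.1 0.4 0.3] T [-0.03  0.    0.02] w 12.17 ff 10.0
```

```bash
python3 -m handwheel '[{"tx":0,"ty":0,"tz":0.003,"wx":0,"wy":0,"wz":0,"gripper":8},{"tx":0,"ty":0,"tz":0.006,"wx":0,"wy":0,"wz":0,"gripper":8},{"tx":0,"ty":0,"tz":0.008,"wx":0,"wy":0,"wz":0,"gripper":8},{"tx":0,"ty":0,"tz":0.01,"wx":0,"wy":0,"wz":0,"gripper":8},{"tx":0,"ty":0,"tz":0.012,"wx":0,"wy":0,"wz":0,"gripper":8},{"tx":0,"ty":0,"tz":0.012,"wx":0,"wy":0,"wz":0,"gripper":8},{"tx":0,"ty":0,"tz":0.009,"wx":0,"wy":0,"wz":0,"gripper":8},{"tx":0,"ty":0,"tz":0,"wx":0,"wy":0,"wz":0,"gripper":8}]'
python3 -m handwheel '[{"tx":0.004,"ty":0.01,"tz":0,"wx":0,"wy":0,"wz":0.003,"gripper":8},{"tx":0.006,"ty":0.018,"tz":0,"wx":0,"wy":0,"wz":0.003,"gripper":8},{"tx":0.008,"ty":0.022,"tz":0,"wx":0,"wy":0,"wz":0.003,"gripper":8},{"tx":0.008,"ty":0.022,"tz":0,"wx":0,"wy":0,"wz":0.003,"gripper":8},{"tx":0.008,"ty":0.022,"tz":0,"wx":0,"wy":0,"wz":0.003,"gripper":8},{"tx":0.008,"ty":0.022,"tz":0,"wx":0,"wy":0,"wz":0.003,"gripper":8},{"tx":0.007,"ty":0.022,"tz":0,"wx":0,"wy":0,"wz":0,"gripper":8},{"tx":0.005,"ty":0.017,"tz":0,"wx":0,"wy":0,"wz":0,"gripper":8},{"tx":0.004,"ty":0.012,"tz":0,"wx":0,"wy":0,"wz":0,"gripper":8},{"tx":0,"ty":0,"tz":0,"wx":0,"wy":0,"wz":0,"gripper":8},{"tx":0,"ty":0,"tz":0,"wx":0,"wy":0,"wz":0,"gripper":8},{"tx":0,"ty":0,"tz":0,"wx":0,"wy":0,"wz":0,"gripper":8}]'
python3 -m handwheel '[{"tx":0,"ty":0,"tz":0,"wx":0,"wy":0,"wz":0,"gripper":8},{"tx":0,"ty":0,"tz":0,"wx":0,"wy":0,"wz":0,"gripper":8},{"tx":0,"ty":0,"tz":0,"wx":0,"wy":0,"wz":0,"gripper":8}]' >/dev/null
python3 - <<'E'
from h import *
s,M=st(); P=s["position"]
p=bot.read_camera("side");w=world(p)
cv2.imwrite("pics/s4.png",cv2.resize(p['pixels'][170:270,270:390,::-1],None,fx=6,fy=6,interpolation=cv2.INTER_CUBIC))
m=(np.hypot(w[...,0]-P[0],w[...,1]-P[1])<.03)&(w[...,2]>.075)&(w[...,2]<P[2]-.024)
q=w[m]; print(len(q), np.percentile(q,[3,50,97],axis=0).round(4))
a=np.radians(-13.3); ex=np.array([np.cos(a),np.sin(a)]); ey=np.array([-ex[1],ex[0]])
d=q[:,:2]-P[:2]; X=d@ex;Y=d@ey
for z0 in np.arange(.08,P[2]-.02,.006):
    k=abs(q[:,2]-z0)<.003
    if k.sum()>2: print(round(z0,3),k.sum(),"x",(X[k].min()*1e3).round(1),(X[k].max()*1e3).round(1),"y med",(np.median(Y[k])*1e3).round(1))
pr=np.polyfit(q[:,2],Y,1); print("lean dY/dz",pr[0])
for d in bot.trace(p,"cuvette")[:4]: print(d["conf"],d["bbox"])
E
```

```text
time_s: 17.95
position: [0.5045, 0.0091, 0.1569]
orientation: [0.001, 0.79, 0.613, 0.001]
force: [0.3, -0.0, 0.5]
gripper_width: 0.0125
finger_force: 10.0
time_s: 19.15
position: [0.5616, 0.1747, 0.1553]
orientation: [0.0, 0.785, 0.62, -0.0]
force: [0.2, -0.2, 0.1]
gripper_width: 0.0121
finger_force: 10.0
t 19.45 pos [561.7 175.5 155.4] yaw_y -13.33 tilt [0.0002 0.0001] F [ 0.1 -0.2 -0.1] T [-0.04  0.13  0.01] w 12.26 ff 10.0
57 [[0.5551 0.1673 0.1075]
 [0.5599 0.171  0.1184]
 [0.5666 0.1747 0.1306]]
0.11 16 x -5.4 6.1 y med -5.8
0.116 13 x -5.3 6.0 y med -5.4
0.122 14 x -5.2 6.1 y med -4.4
0.128 11 x -5.3 6.1 y med -4.2
lean dY/dz 0.08604824226850168
0.48 [318.1, 196.3, 323.3, 215.7]
0.38 [280.8, 287.6, 295.2, 319.5]
```

View pics/s4.png

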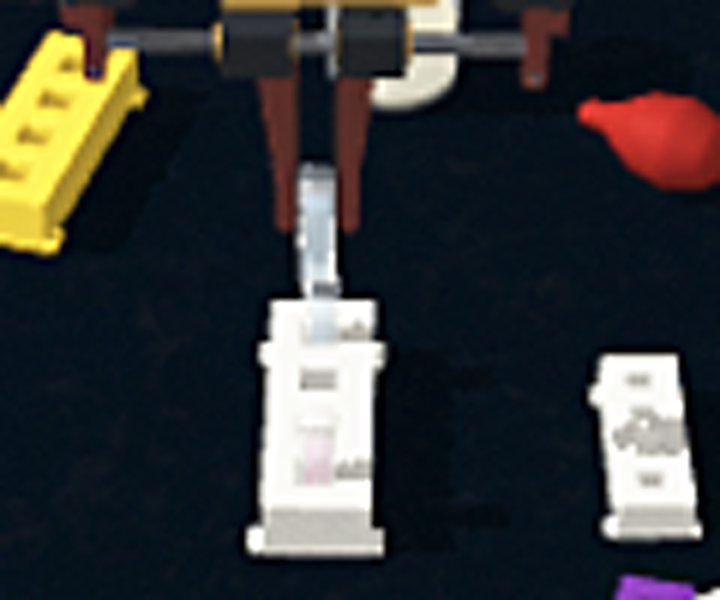

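```bash
python3 -m handwheel '[{"tx":0,"ty":-0.001,"tz":-0.003,"wx":0.028,"wy":-0.0066,"wz":0,"gripper":8},{"tx":-0.0004,"ty":-0.001,"tz":-0.008,"wx":0.028,"wy":-0.0066,"wz":0,"gripper":8},{"tx":-0.0005,"ty":-0.0014,"tz":-0.01,"wx":0.0277,"wy":-0.0066,"wz":0,"gripper":8},{"tx":0,"ty":0,"tz":-0.012,"wx":0,"wy":0,"wz":0,"gripper":8},{"tx":0,"ty":0,"tz":-0.012,"wx":0,"wy":0,"wz":0,"gripper":8},{"tx":0,"ty":0,"tz":-0.01,"wx":0,"wy":0,"wz":0,"gripper":8},{"tx":0,"ty":0,"tz":-0.007,"wx":0,"wy":0,"wz":0,"gripper":8},{"tx":0,"ty":0,"tz":-0.003,"wx":0,"wy":0,"wz":0,"gripper":8},{"tx":0,"ty":0,"tz":0,"wx":0,"wy":0,"wz":0,"gripper":8},{"tx":0,"ty":0,"tz":0,"wx":0,"wy":0,"wz":0,"gripper":8},{"tx":0,"ty":0,"tz":0,"wx":0,"wy":0,"wz":0,"gripper":8},{"tx":0,"ty":0,"tz":0,"wx":0,"wy":0,"wz":0,"gripper":8}]'
python3 - <<'E'
from h import *
s,M=st(); P=s["position"]
a=np.radians(-13.3); ex=np.array([np.cos(a),np.sin(a)]); ey=np.array([-ex[1],ex[0]])
p=bot.read_camera("side");w=world(p)
cv2.imwrite("pics/s5.png",cv2.resize(p['pixels'][190:270,290:360,::-1],None,fx=8,fy=8,interpolation=cv2.INTER_CUBIC))
d=w[...,:2]-P[:2]; X=d@ex*1e3;Y=d@ey*1e3;Z=w[...,2]*1e3
m=(abs(X)<9)&(abs(Y)<15)&(Z>36)&(Z<P[2]*1e3-24); 
for z0 in np.arange(36,70,5):
    k=m&(abs(Z-z0)<2.5)
    if k.sum()>2: print(z0,k.sum(),"x",X[k].min().round(1),X[k].max().round(1),"y",np.round(np.percentile(Y[k],[10,50,90]),1))
k=m&(Y<2); print("lean",np.polyfit(Z[k],Y[k],1))
m=(Z>22)&(Z<33)&(abs(X)<40)&(abs(Y)<90); r=np.stack([X,Y],-1)[m]; print("rack top rel TCP",rect(r/1000))
t=np.load("w0.npy"); d=t[...,:2]-P[:2]; X=d@ex*1e3;Y=d@ey*1e3;m=(t[...,2]>.022)&(t[...,2]<.034)&(abs(X)<40)&(abs(Y)<90)
r=np.stack([X,Y],-1)[m]; print("topcam rack rel TCP",rect(r/1000))
E
```

```text
time_s: 20.75
position: [0.561, 0.1727, 0.0907]
orientation: [-0.027, 0.783, 0.62, 0.034]
force: [-0.2, 0.0, -0.4]
gripper_width: 0.0125
finger_force: 10.0
t 20.75 pos [561.  172.7  90.7] yaw_y -13.29 tilt [0.0205 0.0839] F [-0.2  0.  -0.4] T [-0.13  0.06 -0.03] w 12.49 ff 10.0
46 7 x -3.5 5.8 y [-2.6 -0.9 -0.2]
51 7 x -3.5 5.8 y [-2.8 -1.  -0. ]
56 9 x -3.5 5.8 y [-1.8 -1.1  1.5]
61 6 x -3.5 5.9 y [-4.2 -2.4 -1.1]
66 5 x -3.4 5.9 y [-3.5 -2.9 -2.2]
lean [-0.09275615  3.53714968]
rack top rel TCP (array([ 0.4, 17.7]), array([126.5,  41.6]), 89.4)
topcam rack rel TCP (array([ 0.3, 16.9]), array([ 43. , 124.1]), 0.2)
```

View pics/s5.png

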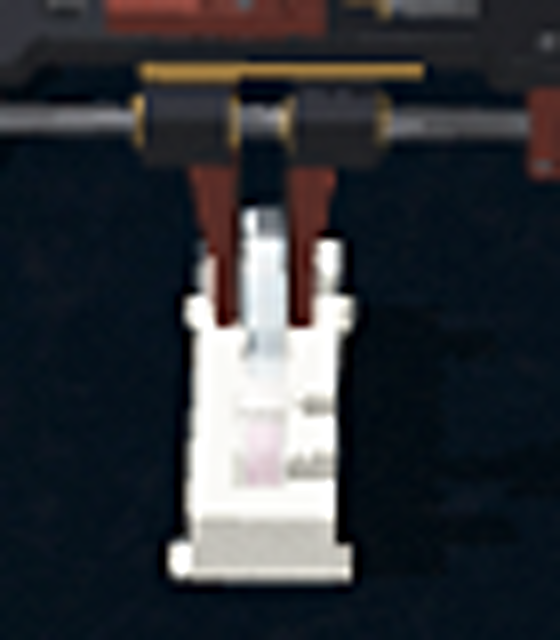

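```bash
python3 -m handwheel '[{"tx":0.0002,"ty":-0.0006,"tz":-0.003,"wx":0,"wy":0,"wz":0,"gripper":8},{"tx":0,"ty":0,"tz":-0.003,"wx":0,"wy":0,"wz":0,"gripper":8},{"tx":0,"ty":0,"tz":-0.003,"wx":0,"wy":0,"wz":0,"gripper":8},{"tx":0,"ty":0,"tz":-0.002,"wx":0,"wy":0,"wz":0,"gripper":8},{"tx":0,"ty":0,"tz":-0.0015,"wx":0,"wy":0,"wz":0,"gripper":8},{"tx":0,"ty":0,"tz":0,"wx":0,"wy":0,"wz":0,"gripper":8},{"tx":0,"ty":0,"tz":0,"wx":0,"wy":0,"wz":0,"gripper":8},{"tx":0,"ty":0,"tz":0,"wx":0,"wy":0,"wz":0,"gripper":8}]'
for i in 1 2 3; do python3 -m handwheel '[{"tx":0,"ty":0,"tz":-0.0007,"wx":0,"wy":0,"wz":0,"gripper":8},{"tx":0,"ty":0,"tz":-0.0007,"wx":0,"wy":0,"wz":0,"gripper":8},{"tx":0,"ty":0,"tz":0,"wx":0,"wy":0,"wz":0,"gripper":8}]' | grep -E "pos|^force"; python3 -c "
from h import *
st()"; done
```

```text
time_s: 21.6
position: [0.561, 0.172, 0.0778]
orientation: [-0.027, 0.783, 0.62, 0.034]
force: [-1.0, 0.2, 0.1]
gripper_width: 0.0122
finger_force: 10.0
position: [0.5611, 0.1722, 0.0764]
force: [1.2, 0.8, -0.7]
t 21.9 pos [561.1 172.2  76.4] yaw_y -13.29 tilt [0.0201 0.0838] F [ 1.2  0.8 -0.7] T [-0.03  0.03  0.01] w 12.62 ff 10.0
position: [0.561, 0.1722, 0.0749]
force: [1.2, 1.4, -1.4]
t 22.2 pos [561.  172.2  74.9] yaw_y -13.28 tilt [0.0198 0.0837] F [ 1.2  1.4 -1.4] T [ 0.14 -0.   -0.06] w 12.85 ff 10.0
position: [0.561, 0.1721, 0.0735]
force: [0.4, 1.8, -1.2]
t 22.5 pos [561.  172.1  73.5] yaw_y -13.29 tilt [0.0198 0.0837] F [ 0.4  1.8 -1.2] T [ 0.24 -0.09  0.01] w 12.46 ff 10.0
```

```bash
for i in 1 2; do python3 -m handwheel '[{"tx":0.0001,"ty":0.0006,"tz":0,"wx":0,"wy":0,"wz":0,"gripper":8},{"tx":0,"ty":0,"tz":0,"wx":0,"wy":0,"wz":0,"gripper":8},{"tx":0,"ty":0,"tz":0,"wx":0,"wy":0,"wz":0,"gripper":8}]' >/dev/null; python3 -c "
from h import *
st()"; done
```

```text
t 22.8 pos [560.9 172.3  73.4] yaw_y -13.3 tilt [0.0194 0.0833] F [ 0.6  1.2 -0.7] T [-0.07  0.12  0.02] w 12.41 ff 10.0
t 23.1 pos [561.1 173.1  73.5] yaw_y -13.29 tilt [0.0197 0.0835] F [-0.4 -0.3 -0.8] T [-0.11  0.1  -0.02] w 12.32 ff 10.0
```

```bash
for i in 1 2 3 4; do python3 -m handwheel '[{"tx":0,"ty":0,"tz":-0.001,"wx":0,"wy":0,"wz":0,"gripper":8},{"tx":0,"ty":0,"tz":-0.001,"wx":0,"wy":0,"wz":0,"gripper":8},{"tx":0,"ty":0,"tz":-0.001,"wx":0,"wy":0,"wz":0,"gripper":8},{"tx":0,"ty":0,"tz":0,"wx":0,"wy":0,"wz":0,"gripper":8}]' >/dev/null; python3 -c "
from h import *
st()"; done
```

```text
t 23.5 pos [561.  173.2  70.4] yaw_y -13.29 tilt [0.0195 0.0835] F [ 0.5 -0.1  0.1] T [-0.11  0.1   0.  ] w 12.43 ff 10.0
t 23.9 pos [561.1 173.2  67.4] yaw_y -13.29 tilt [0.0196 0.0835] F [-0.1 -1.5  0.1] T [-0.16  0.03 -0.04] w 12.34 ff 10.0
t 24.3 pos [561.1 173.2  64.4] yaw_y -13.29 tilt [0.0196 0.0835] F [-0.3  0.8  0.4] T [-0.17  0.12 -0.02] w 12.64 ff 10.0
t 24.7 pos [561.1 173.2  61.4] yaw_y -13.29 tilt [0.0196 0.0835] F [-0.6  0.7  0.4] T [-0.19  0.08  0.01] w 12.27 ff 10.0
```

```bash
for i in 1 2 3; do python3 -m handwheel '[{"tx":0,"ty":0,"tz":-0.0008,"wx":0,"wy":0,"wz":0,"gripper":8},{"tx":0,"ty":0,"tz":-0.0007,"wx":0,"wy":0,"wz":0,"gripper":8},{"tx":0,"ty":0,"tz":0,"wx":0,"wy":0,"wz":0,"gripper":8}]' >/dev/null; python3 -c "
from h import *
st()"; done
```

```text
t 25.0 pos [561.1 173.2  60. ] yaw_y -13.29 tilt [0.0196 0.0836] F [-0.3  0.  -0.4] T [-0.2   0.14 -0.02] w 12.53 ff 10.0
t 25.3 pos [561.1 173.2  58.4] yaw_y -13.3 tilt [0.0196 0.0836] F [ 0.4  0.3 -0.2] T [-0.17  0.04  0.01] w 12.69 ff 10.0
t 25.6 pos [561.2 173.2  57.2] yaw_y -13.29 tilt [0.0198 0.0837] F [ 0.  -0.7  1.5] T [-0.13  0.16 -0.05] w 12.2 ff 10.0
```

```bash
python3 -m handwheel '[{"tx":0,"ty":0,"tz":0,"wx":0,"wy":0,"wz":0,"gripper":16},{"tx":0,"ty":0,"tz":0,"wx":0,"wy":0,"wz":0,"gripper":18},{"tx":0,"ty":0,"tz":0,"wx":0,"wy":0,"wz":0,"gripper":24},{"tx":0,"ty":0,"tz":0,"wx":0,"wy":0,"wz":0,"gripper":32},{"tx":0,"ty":0,"tz":0,"wx":0,"wy":0,"wz":0,"gripper":36},{"tx":0,"ty":0,"tz":0,"wx":0,"wy":0,"wz":0,"gripper":36},{"tx":0,"ty":0,"tz":0.01,"wx":0,"wy":0,"wz":0,"gripper":36},{"tx":0,"ty":0,"tz":0.02,"wx":0,"wy":0,"wz":0,"gripper":36},{"tx":0,"ty":0,"tz":0.03,"wx":0,"wy":0,"wz":0,"gripper":36},{"tx":0,"ty":0,"tz":0.03,"wx":0,"wy":0,"wz":0,"gripper":36},{"tx":0,"ty":0,"tz":0.03,"wx":0,"wy":0,"wz":0,"gripper":36},{"tx":0,"ty":0,"tz":0.02,"wx":0,"wy":0,"wz":0,"gripper":36}]'
python3 -m handwheel '[{"tx":-0.01,"ty":0.025,"tz":0,"wx":0,"wy":0,"wz":0,"gripper":36},{"tx":-0.01,"ty":0.03,"tz":0,"wx":0,"wy":0,"wz":0,"gripper":36},{"tx":-0.01,"ty":0.03,"tz":0,"wx":0,"wy":0,"wz":0,"gripper":36},{"tx":-0.01,"ty":0.03,"tz":0,"wx":0,"wy":0,"wz":0,"gripper":36},{"tx":-0.01,"ty":0.03,"tz":0,"wx":0,"wy":0,"wz":0,"gripper":36},{"tx":-0.01,"ty":0.03,"tz":0,"wx":0,"wy":0,"wz":0,"gripper":36},{"tx":-0.01,"ty":0.03,"tz":0,"wx":0,"wy":0,"wz":0,"gripper":36},{"tx":0,"ty":0.01,"tz":0,"wx":0,"wy":0,"wz":0,"gripper":36},{"tx":0,"ty":0,"tz":0,"wx":0,"wy":0,"wz":0,"gripper":36}]'
python3 - <<'E'
from h import *
st(); ims=[]
a=np.radians(-13.3); ex=np.array([np.cos(a),np.sin(a)]); ey=np.array([-ex[1],ex[0]])
for n in("top","side"):
    p=bot.read_camera(n);w=world(p);d=w[...,:2]-np.array([.565,.1893]);X=d@ex*1e3;Y=d@ey*1e3;Z=w[...,2]*1e3
    for c in(-42,-14,14,42):
        k=(abs(X)<9)&(abs(Y-c)<10)&(Z>33)&(Z<65)
        if k.sum(): print(n,c,k.sum(),"x",X[k].mean().round(1),"y",Y[k].mean().round(1),"ztop",np.percentile(Z[k],90).round(1),"top y",Y[k&(Z>45)].mean().round(1))
    a_=p["pixels"][...,::-1]; ims.append(cv2.resize(a_[195:285,255:405] if n=="top" else a_[205:310,230:350],(520,312) if n=="top" else (357,312),interpolation=cv2.INTER_CUBIC)[:, :430])
cv2.imwrite("pics/f.png",cv2.resize(np.hstack(ims),None,fx=1,fy=1))
E
```

```text
time_s: 26.8
position: [0.5618, 0.1732, 0.2001]
orientation: [-0.026, 0.784, 0.62, 0.035]
force: [0.6, 0.6, 0.4]
gripper_width: 0.0321
finger_force: 0.0
time_s: 27.7
position: [0.4906, 0.3896, 0.1974]
orientation: [-0.027, 0.783, 0.621, 0.034]
force: [-1.4, -0.6, -0.0]
gripper_width: 0.0314
finger_force: 0.0
t 27.7 pos [490.6 389.6 197.4] yaw_y -13.13 tilt [0.0198 0.084 ] F [-1.4 -0.6 -0. ] T [-0.19  0.1   0.04] w 31.43 ff 0.0
top -42 56 x -1.1 y -42.2 ztop 57.1 top y -42.2
top -14 47 x 0.0 y -14.6 ztop 51.8 top y -14.5
top 42 51 x -0.1 y 41.7 ztop 52.5 top y 41.7
side -42 65 x 0.7 y -44.0 ztop 57.0 top y -43.1
side -14 29 x 0.9 y -13.1 ztop 51.9 top y -12.8
side 42 50 x 0.6 y 41.5 ztop 50.9 top y 43.0
```

View pics/f.png

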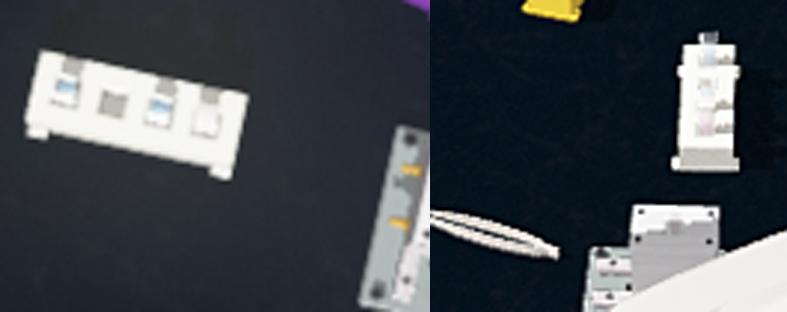

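The cuvette stands in the free place at y = -14 mm, with its top at about 52 mm. That matches the plain cuvette at 52 mm, so it is fully down. The holder is on the rails, nothing else has moved, and the gripper is clear.

```bash
python3 -c "
from station import bot
print(bot.finish_job())"
```

```text
the job is handed in; nothing more can be done
None
```

The job is handed in: the holder is seated on the stand's rails over the pin, and the cuvette stands upright and fully down in the rack's free place at y = -14 mm, with nothing else moved in the final pictures, at about 28 s of the 67 s allowed.

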